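Load the smoker's chunk box and pin its lid

TASK

Load the smoker's chunk box: swing the hinged scoop over by its orange crank grip so that all three wood chunks drop into the box, then swing the scoop back until it is level again. After that slide the lid fully shut by its blue tab, and lock it with the red-handled pin from the wooden stand: push the pin straight down through the yellow clevis and the lid's lug until its collar rests on the clevis, and let go, without knocking over the salt shaker.

Things in the scene. Friction and masses are not known exactly. Their poses are not given: they have to be found in the camera images.
- chunk_box: Open dark steel box, 126 x 126 mm outside, 110 mm high, walls 5 mm, fixed; origin at the centre of its underside on the table, z up. Its -x side (front, with the yellow clevis) looks towards the robot; the tipping scoop hangs on its +x (far) rim; the lid slides off to +y. Its place and yaw vary. A base plate reaches from x = -63 to +162 mm, rails for the open lid to y = +188 mm.
- scoop_hinge (a point): Middle of the scoop's hinge line, at box frame (64, 0, 124) mm; the hinge line runs along the box's y. Same axes as the box.
- scoop (a joint): Angle of the tipping scoop (rad): 0 = level as it rests, grows as its far end swings up and over the box towards the box's -x; stop at 2.0. Loose hinge; its weight pulls it back to 0. An open aluminium tray 102 mm wide, 114 mm long, 55 mm deep, with a sloping lip at the hinge; the chunks slide out from about 1.3 rad on.
- crank_grip (a point): Middle of the orange crank sleeve, a round bar 16 mm thick that sticks out sideways to the box's -y, parallel to the hinge. The sleeve is 62 mm long and this point is 61 mm clear of the scoop's side. It moves on an arc of 81 mm radius about the hinge (80 mm out and 10 mm below it at angle 0, 114 mm above the table); the bar may turn between the fingers.
- lid (a joint): Opening of the lid (m): 0 = fully shut, up to 0.125 = off the box, moved along the box's +y. About 1 N of friction; it stays where it is left.
- clevis_hole (a point): Centre of the top mouth of the 18 mm hole in the yellow clevis, at box frame (-85, 30, 129) mm. The clevis is two 8 mm thick ears, 44 x 44 mm, with a 12 mm gap; the lid's lug (8 mm thick, 18 mm hole) slides into the gap, and all three holes are in line when the lid is fully shut. The lower ear ends 28 mm below this point; free space of 100 mm beneath.
- lock_pin: Lock pin: steel shaft 14 mm thick, 60 mm long (last 10 mm taper to 6 mm), collar 32 mm wide and 6 mm high, above it a red paddle handle 42 mm (its x) by 14 mm (its y), 6 to 46 mm above the origin. Origin at the underside of the collar on the shaft's axis, z up. It starts in the pin stand, collar on the stand's top, yaw up to 1 rad either way.
- pin_tip (a point): Tip of the pin's shaft, 60 mm below the pin's origin.
- pin_stand: Wooden block 70 x 70 x 66 mm on an 84 mm square foot, fixed, with an 18 mm vertical hole in the middle; origin at the centre of its underside on the table. It may change places with the salt shaker.
- salt_shaker: Salt shaker with a red cap, 69 mm wide, 123 mm high, loose; origin at its underside. A bystander.
- chunk1: Split wood chunk, 50 (x) x 26 (y) x 32 mm, loose; origin at the centre of its underside. At the start it lies in the scoop.
- chunk2: Split wood chunk, 50 (x) x 26 (y) x 32 mm, loose; origin at the centre of its underside. At the start it lies in the scoop.
- chunk3: Split wood chunk, 50 (x) x 26 (y) x 32 mm, loose; origin at the centre of its underside. At the start it lies in the scoop.
- lid_tab (a point): Grip point on the lid's blue pull tab, in its middle, 11 mm below its top and 145 mm above the table; it moves with the lid, and lies 10 mm to +x of the middle of the box when the lid is shut. The tab is 14 mm thick along the box's y, 44 mm long along the box's x, and stands 34 mm high on the lid.

How it is judged (in metres and radians):
On the way, in this order (a step that is already met when the one before it is completed fails the run):
1. the scoop is tipped over and all three chunks are in the box (x of chunk1 in the frame of chunk_box between -0.06 and 0.06 m and y of chunk1 in the frame of chunk_box between -0.06 and 0.06 m and height (world z) of each of chunk1, chunk2, chunk3 below 0.095 m and x of chunk2 in the frame of chunk_box between -0.06 and 0.06 m and y of chunk2 in the frame of chunk_box between -0.06 and 0.06 m and x of chunk3 in the frame of chunk_box between -0.06 and 0.06 m and y of chunk3 in the frame of chunk_box between -0.06 and 0.06 m and value of joint scoop above 0.8 rad), for 0.1 s.
2. the scoop is swung back level (value of joint scoop below 0.1 rad), for 0.2 s.
3. the lid is slid fully shut (value of joint lid below 0.004 m), for 0.2 s.
4. the pin stands through the clevis and the lid's lug, collar on the clevis (horizontal distance between lock_pin and clevis_hole below 0.005 m and z of lock_pin in the frame of clevis_hole between -0.004 and 0.004 m and angle between lock_pin's own z axis and vertical below 0.12 rad), for 0.2 s.
At the end, for the whole second after the job is handed in: All three chunks lie inside the box below its rim, the scoop is level (within 0.1 rad), the lid is shut (within 4 mm), and the pin is at rest, upright within 0.12 rad, through clevis and lug: its axis within 5 mm of the hole's and its collar within 4 mm of the clevis' top (all of step 4 and x of chunk1 in the frame of chunk_box between -0.06 and 0.06 m and y of chunk1 in the frame of chunk_box between -0.06 and 0.06 m and height (world z) of each of chunk1, chunk2, chunk3 below 0.095 m and x of chunk2 in the frame of chunk_box between -0.06 and 0.06 m and y of chunk2 in the frame of chunk_box between -0.06 and 0.06 m and x of chunk3 in the frame of chunk_box between -0.06 and 0.06 m and y of chunk3 in the frame of chunk_box between -0.06 and 0.06 m and value of joint scoop below 0.1 rad and value of joint lid below 0.004 m and linear speed of lock_pin below 0.02 m/s); the robot touches nothing.
It fails at once if the salt shaker is knocked over (angle between salt_shaker's own z axis and vertical above 0.5 rad).
It also fails if it takes over 72 s, if anything falls off the work surface, if the arm or the gripper's body presses on something with over 40 N, if the wrist force passes 120 N, or if a joint passes its speed limit or range.

ROBOT

A 6-joint arm with a two-finger parallel gripper is mounted at the origin on a cart in front of the work surface, level with it; the furniture and walls round the work are solid. World frame = base frame: x ahead of the robot, y to its left, z up, the work surface at z = 0. Lengths are in m, angles in degrees, forces in N, time in s.
With the tool pointing down it reaches from about 0.35 to 0.875 m from the base axis. Payload 4.2 kg.
Tool frame: the origin (TCP) lies on the centre line of the jaws, within the pads' length; the fingertips stand r.tip_extent ahead of it and the grasp point (between the pads) lies 11 mm behind it (r.tip_extent is the distance from the TCP to the fingertips, in m); z points along the fingers, y is the line along which they close (so a half turn about z gives the same grasp; the last joint's range is limited). The gripper opens to 87 mm and grips with 3 to 60 N. Pads are 19 mm wide; open, the fingers measure 117 mm over their backs; the gripper's body (75 mm by 190 mm) begins 51 mm behind the grasp point.
Start: joints at [-54.97, 22.042, 0.453, 0, -68.411, -14.817], TCP at [0.216, -0.586, 0.205] pointing down, gripper open.
Joint ranges: [-179.83, 179.83], [-69.29, 118.12], [-61.27, 80.66], [-181.25, 117.63], [-171.15, -9.14], [-177.46, 177.46]. Speed limits (degrees/s): [159.86, 159.86, 180, 180, 180, 180].

INTERFACE

Orientations are given as a 3x3 rotation matrix whose columns are the frame's x, y, z axes.
In Python, from station import r gives the robot as it stands.
- The arm moves only by the shell command python3 -m jog 'ROWS'. ROWS is text: rows parted by semicolons, each of 5 numbers parted by spaces: the opening, from 0 (shut) to 1 (fully open), then the shift along the world's x, y, z in mm, then the turn about the world's z in degrees. In form: hand dx dy dz roll; .... A call has 1 to 5 rows; each row shifts and turns the commanded pose from where the row before left it; what a row does not reach is not made up. A row lasts 1/8 s, in which the tool goes at most 62.5 mm and 10.7 degrees, less where a joint would pass 70% of its speed; a pose out of reach is approached as far as the arm can. A call is refused whole if a number of a shift passes 62.5 or a number of a turn 10.7, either way. A call with a gripper value outside its range is refused whole. The fingers move at their own pace and stop on an object; the grip force is fixed at half the most. Time passes only in rows, so rows that do not move let the fingers close. It gives the time, the measured TCP pose, the force, the opening and the grip force at its end, in the units of the state.
- r.sense(): the state, without advancing time (a new reading comes with each control period).
- r.capture(name): name is "scene" or "top" or "wrist"; returns a dict with "pixels" (400x640x3 uint8, red, green, blue), "fovy" (degrees; the focal length in pixels is half the picture's height over the tangent of half this angle, whatever the lens; pixels are square), "cx", "cy" (the principal point, pixels), "k1" (the pictures are not rectified: a ray, as slopes to the right and down, at radius r is drawn at 1 + k1 r^2 times it, then the intrinsics apply), "origin" and "orientation" of the camera in the world; the wrist camera has in their place "T_tool_cam" (4x4, takes a point from camera to tool coordinates, whose origin is the TCP and whose axes are the flange's). Camera axes: x right, y down, z forward; pixel columns grow to the right and rows downward; lengths in m; the calibration is good to about 2 mm. A picture is of the moment at which its call begins: read the wrist's pose just before it. There is no depth.
- r.finish_job(): hands the job in; it is judged then, once.
The state is a dict: "time_s": time; "joints": joint angles; "joint_velocities": joint speeds; "effort": joint torques, N m; "tcp_pos": TCP position; "ee_rot": TCP orientation; "wrist_force": force on the tool from outside, world axes, zero at the start; "moment": the same for the moment, N m; "gripper_width": opening from 0.0 (shut) to 1.0 (fully open); "gripper_force": force on a finger pad.
Only numpy, scipy, OpenCV 4.12 (cv2) and the standard library are available. Lean on these libraries where they do the work, as an engineer would, in place of code of your own. Each camera call takes 0.05 s, during which the arm holds its last target. There are 200 camera calls.

## Working session

There is one attempt and no reset: what is moved stays moved. The work goes in short steps, Python scripts to look and compute and a shell command to move; the robot and the scene stay as the last step left them, time stands still between calls to the robot, and variables do not carry over. Pictures are saved under pics/ and viewed, at most 10 in all, crops included, and the job is handed in when it is done.

```bash
ls; mkdir -p pics
python3 - <<'E'
from station import r
import cv2,numpy as np
s=r.sense();print(s['tcp_pos'],s['ee_rot'],r.tip_extent)
for n in ("scene","top","wrist"):
    c=r.capture(n); cv2.imwrite(f"pics/{n}0.png",c["pixels"][:,:,::-1]); np.save(f"pics/{n}0.npy",c,allow_pickle=True)
    print({k:v for k,v in c.items() if k!="pixels"})
E
```

```text
pics
[ 0.21574734 -0.5858958   0.20384056] [[-9.38483751e-01 -3.45322363e-01 -8.46004246e-04]
 [-3.45323387e-01  9.38481551e-01  2.03389303e-03]
 [ 9.16106306e-05  2.20092061e-03 -9.99997574e-01]] 0.008
{'fovy': 45.065351884664864, 'cx': 319.05674733132764, 'cy': 199.7500488263532, 'k1': -0.10693074603719237, 'origin': array([-0.066932  ,  0.70895938,  0.83153767]), 'orientation': array([[-0.74319552, -0.40738101,  0.53075525],
       [-0.6686367 ,  0.48090097, -0.56715008],
       [-0.02419454, -0.77638584, -0.62979334]])}
{'fovy': 50.354196315417, 'cx': 320.1185750421003, 'cy': 200.56605497373508, 'k1': -0.05467161214647587, 'origin': array([0.44949494, 0.0867286 , 1.09273574]), 'orientation': array([[-0.02656708, -0.99713251,  0.07085867],
       [-0.99964073,  0.02624828, -0.0054266 ],
       [ 0.00355112, -0.07097738, -0.9974716 ]])}
{'fovy': 63.364593424823845, 'cx': 319.5944663578582, 'cy': 199.0252441242598, 'k1': -0.06245777092321184, 'T_tool_cam': array([[ 5.78781337e-04, -9.67766936e-01, -2.51846823e-01,
         6.74384303e-02],
       [ 9.99999610e-01,  3.91944877e-04,  7.92028329e-04,
        -1.69479030e-03],
       [-6.67788757e-04, -2.51847183e-01,  9.67766785e-01,
        -1.79401689e-01],
       [ 0.00000000e+00,  0.00000000e+00,  0.00000000e+00,
         1.00000000e+00]])}
```

View pics/scene0.png

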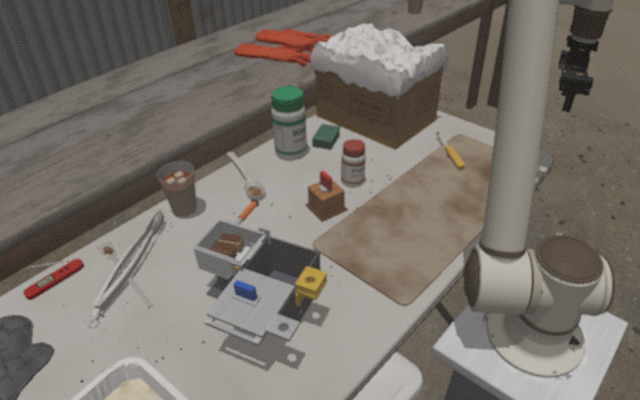

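View pics/top0.png

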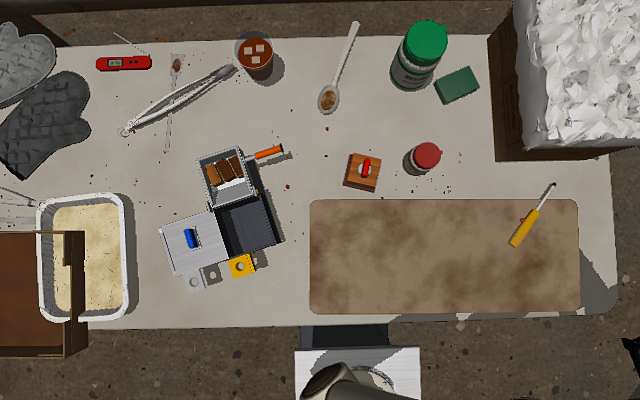

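The top view shows the box near (245,220), the scoop at (225,170), the orange grip at (268,152), the blue tab at (191,238) and the yellow clevis at (241,265). The pin in its stand is at (364,170) and the shaker at (427,157). The scene view shows the same parts, so I can triangulate them.

```bash
cat > h.py <<'E'
import cv2,numpy as np
def tf(c,s=None):
    if "origin" in c: return c["orientation"],c["origin"]
    T=c["T_tool_cam"];R=np.array(s["ee_rot"]);return R@T[:3,:3],R@T[:3,3]+np.array(s["tcp_pos"])
def ray(c,uv,s=None):
    f=200/np.tan(np.radians(c["fovy"]/2))
    K=np.array([[f,0,c["cx"]],[0,f,c["cy"]],[0,0,1.]])
    p=cv2.undistortPoints(np.array(uv,float).reshape(-1,1,2),K,np.array([c["k1"],0,0,0.]))[:,0]
    R,o=tf(c,s);return o,np.c_[p,np.ones(len(p))]@R.T
def plane(c,uv,z,s=None):
    o,d=ray(c,uv,s);return o+d*((z-o[2])/d[:,2])[:,None]
def tri(rays):
    A=0;b=0
    for o,d in rays:
        d=d/np.linalg.norm(d);P=np.eye(3)-np.outer(d,d);A=A+P;b=b+P@o
    x=np.linalg.solve(A,b)
    return x,[1e3*np.linalg.norm(np.cross(x-o,d/np.linalg.norm(d))) for o,d in rays]
H=dict(orange=((6,14),170,120),yellow=((22,32),170,150),blue=((105,125),150,60),red=((174,5),190,110))
def blobs(c,col,amin=12):
    h=cv2.cvtColor(c["pixels"],cv2.COLOR_RGB2HSV).astype(int);(a,b),S,V=H[col]
    m=((h[...,0]>=a)&(h[...,0]<=b)) if a<b else ((h[...,0]>=a)|(h[...,0]<=b))
    m=(m&(h[...,1]>=S)&(h[...,2]>=V)).astype(np.uint8)
    n,l,st,ce=cv2.connectedComponentsWithStats(m)
    out=[]
    for i in range(1,n):
        if st[i,4]>=amin:
            pts=np.argwhere(l==i)[:,::-1]
            out.append((ce[i],int(st[i,4]),cv2.minAreaRect(pts.astype(np.float32))))
    return sorted(out,key=lambda t:-t[1])
def load(n): return np.load(f"pics/{n}.npy",allow_pickle=True).item()
E
python3 - <<'E'
from h import *
np.set_printoptions(precision=4,suppress=True)
for n in("scene0","top0"):
    c=load(n)
    for k in H:
        H[k]=(H[k][0],H[k][1],70)
        for b in blobs(c,k,10)[:5]:print(n,k,b[0].round(1),b[1],[np.round(x,1) for x in b[2]],plane(c,b[0],.12)[0])
E
```

```text
scene0 blue [244.5 286.2] 81 [array([244.2, 286.3]), array([18.4,  4.8]), np.float64(20.0)] [0.4651 0.3594 0.12  ]
top0 orange [362.7 169.8] 633 [array([362.4, 169.2]), array([31.3, 28.1]), np.float64(13.2)] [ 0.5872 -0.0185  0.12  ]
top0 orange [254.3  52.1] 558 [array([254.5,  52.5]), array([29., 33.]), np.float64(90.0)] [0.8753 0.228  0.12  ]
top0 orange [212.  174.3] 168 [array([211.6, 174.1]), array([19.2,  9.2]), np.float64(65.2)] [0.586  0.3294 0.12  ]
top0 orange [267.6 152. ] 167 [array([267.5, 152. ]), array([ 6. , 26.2]), np.float64(71.6)] [0.6345 0.2    0.12  ]
top0 orange [225.2 169.9] 118 [array([224.4, 169.2]), array([19.6, 10.3]), np.float64(60.9)] [0.5953 0.2986 0.12  ]
top0 yellow [241.3 265.5] 327 [array([240.8, 265.5]), array([19.1, 22.5]), np.float64(72.6)] [0.3754 0.2646 0.12  ]
top0 yellow [530.3 219.5] 99 [array([529.5, 219.5]), array([ 8. , 20.8]), np.float64(33.7)] [ 0.4618 -0.4049  0.12  ]
top0 blue [188.9 238.1] 112 [array([188.9, 238. ]), array([19. ,  5.9]), np.float64(73.3)] [0.4404 0.3838 0.12  ]
top0 red [124.5  62.6] 518 [array([123. ,  62.6]), array([12.3, 54.3]), np.float64(87.6)] [0.8608 0.5392 0.12  ]
top0 red [423.9 155.9] 306 [array([426.5, 155. ]), array([24., 25.]), np.float64(90.0)] [ 0.6161 -0.162   0.12  ]
top0 red [365.6 166.9] 103 [array([365.6, 166.6]), array([ 6.1, 17.5]), np.float64(11.3)] [ 0.5937 -0.0255  0.12  ]
```

Run:
```python
from h import *
a=load("scene0")["pixels"][150:370,180:380,::-1];b=load("top0")["pixels"][130:310,140:320,::-1]
cv2.imwrite("pics/crop0.png",np.hstack([cv2.resize(a,(400,440),interpolation=2)[:,:400],cv2.resize(b,(400,400),interpolation=2) if 0 else cv2.copyMakeBorder(cv2.resize(b,(400,400),interpolation=2),0,40,0,0,0)]))
```

```text
(no output)
```

View pics/crop0.png

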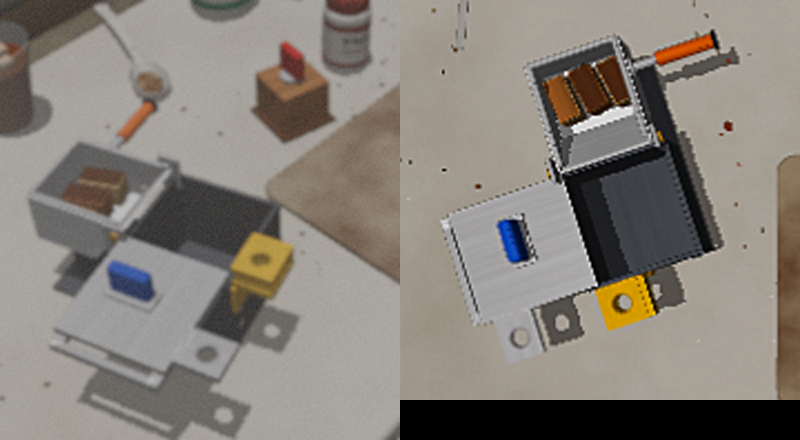

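The crop shows the clevis hole at scene (310.5,279) and top (240.4,266), and the orange bar in both views. The scene view is washed out, so it needs softer masks.

Run:
```python
from h import *
np.set_printoptions(precision=4,suppress=True)
cs,ct=load("scene0"),load("top0")
H.update(orange=((3,14),140,110),yellow=((20,32),130,100),blue=((105,125),130,50),red=((172,3),130,90))
for k in H:
    for b in blobs(cs,k,10)[:6]:print(k,b[0].round(1),b[1],[np.round(x,1) for x in b[2]])
def T(a,b): return tri([(o,d[0]) for o,d in (ray(cs,a),ray(ct,b))])
def darkhole(c,g,rad=5):
    g=np.array(g);x,y=g.round().astype(int);v=c["pixels"][y-rad:y+rad+1,x-rad:x+rad+1].astype(int)
    w=v[...,0]-v[...,2]; w=np.clip(np.percentile(w,70)-w-15,0,None)  # grey = low r-b
    yy,xx=np.mgrid[y-rad:y+rad+1,x-rad:x+rad+1];return np.array([(w*xx).sum(),(w*yy).sum()])/w.sum()
hs,ht=darkhole(cs,(310.5,279)),darkhole(ct,(240.4,266),4)
print(hs,ht,T(hs,ht),plane(cs,hs,.129),plane(ct,ht,.129))
print("blue",T((244.5,286.2),(188.9,238.1)))
e=plane(ct,[(255.2,156.1),(281.3,148)],.114);d=e[0]-e[1];print("bar",e,np.linalg.norm(d),np.degrees(np.arctan2(-d[0],d[1])))
```

```text
orange [281.9  44.9] 1652 [array([281.8,  44.1]), array([90.8, 32.4]), np.float64(8.6)]
orange [248.3 209.3] 90 [array([247.9, 209.3]), array([ 5. , 20.5]), np.float64(42.0)]
yellow [310.  281.7] 648 [array([309.1, 283.8]), array([25. , 33.5]), np.float64(26.6)]
yellow [454.8 157.3] 149 [array([454.1, 156.8]), array([24.2,  7.3]), np.float64(54.5)]
blue [244.  286.5] 116 [array([243.9, 287.1]), array([19.6,  7.1]), np.float64(19.7)]
red [ 54.3 277.7] 481 [array([ 53.1, 278.5]), array([10.6, 64.8]), np.float64(59.0)]
red [354.5 144.4] 60 [array([354.5, 145. ]), array([17.,  8.]), np.float64(-0.0)]
red [325.3 176.4] 53 [array([324.8, 176.8]), array([12. ,  5.7]), np.float64(45.0)]
[309.6732 279.1063] [240.0376 265.8155] (array([0.3763, 0.2669, 0.1274]), [np.float64(1.3476364819803073), np.float64(1.3476364819803042)]) [[0.3764 0.2687 0.129 ]] [[0.3754 0.2657 0.129 ]]
blue (array([0.4411, 0.3746, 0.1516]), [np.float64(0.5307953771392733), np.float64(0.530795377139369)])
bar [[0.6267 0.2296 0.114 ]
 [0.6441 0.1685 0.114 ]] 0.06355190503815615 15.902761342126903
```

```bash
python3 - <<'E'
from h import *
np.set_printoptions(precision=4,suppress=True)
cs,ct=load("scene0"),load("top0")
def T(a,b): return tri([(o,d[0]) for o,d in (ray(cs,a),ray(ct,b))])
g=T((248.3,209.3),(267.6,152));h=T((309.67,279.1),(240.04,265.8));print("grip",g,"pin",T((325.3,176.4),(365.6,166.9)),"shaker cap",T((354.5,144.4),(427,157)))
d=g[0]-h[0];print("yaw",np.degrees(np.arctan2(d[1],d[0])-np.arctan2(-142,229)),np.hypot(*d[:2]),np.hypot(229,142))
E
python3 -m jog '1 28 52 2 5.8; 1 28 52 2 5.8; 1 28 52 2 5.8; 1 28 52 2 5.8; 1 28 52 2 5.8'
python3 -m jog '1 28 52 2 5.8; 1 28 52 2 5.8; 1 28 52 2 5.8; 1 28 52 2 5.8; 1 28 52 2 5.8'
cat > cap.py <<'E'
import sys;from h import *;from station import r
n=sys.argv[1];s=r.sense();c=r.capture("wrist");c["s"]=s;np.save(f"pics/{n}.npy",c,allow_pickle=True);cv2.imwrite(f"pics/{n}.png",c["pixels"][:,:,::-1])
np.set_printoptions(precision=4,suppress=True);print(s["tcp_pos"])
E
python3 cap.py w1
python3 -m jog '1 28 52 2 5.8; 1 28 52 2 5.8; 1 28 52 2 5.8; 1 28 52 2 5.8; 1 28 52 2 5.8'
python3 -m jog '1 0 0 0 0; 1 0 0 0 0'
python3 cap.py w2
```

```text
grip (array([0.6342, 0.1998, 0.1199]), [np.float64(0.2330263151430171), np.float64(0.23302631514315894)]) pin (array([ 0.5966, -0.027 ,  0.1041]), [np.float64(0.6619097255586419), np.float64(0.6619097255585542)]) shaker cap (array([ 0.6135, -0.1671,  0.125 ]), [np.float64(1.201240469968887), np.float64(1.2012404699687638)])
yaw 17.213865903757082 0.2664852315521093 269.45314991664134
time_s: 0.78
tcp_pos: [0.3564, -0.3247, 0.2149]
ee_rot: [[-0.651, -0.759, 0.0], [-0.759, 0.651, 0.0], [-0.0, 0.0, -1.0]]
wrist_force: [0.2, -0.2, 0.2]
gripper_width: 0.999
gripper_force: 0.0
time_s: 1.4
tcp_pos: [0.4964, -0.0645, 0.2251]
ee_rot: [[-0.201, -0.98, 0.0], [-0.98, 0.201, 0.0], [-0.0, -0.0, -1.0]]
wrist_force: [0.9, -1.3, -0.3]
gripper_width: 1.004
gripper_force: 0.0
[ 0.4964 -0.0645  0.2251]
time_s: 2.08
tcp_pos: [0.6365, 0.1952, 0.2347]
ee_rot: [[0.299, -0.954, -0.001], [-0.954, -0.299, -0.0], [0.0, 0.001, -1.0]]
wrist_force: [0.7, -0.3, 0.3]
gripper_width: 1.0
gripper_force: 0.0
time_s: 2.33
tcp_pos: [0.6355, 0.1933, 0.2341]
ee_rot: [[0.296, -0.955, -0.002], [-0.955, -0.296, -0.001], [0.0, 0.002, -1.0]]
wrist_force: [0.2, -0.3, 0.6]
gripper_width: 1.001
gripper_force: 0.0
[0.6355 0.1933 0.2341]
```

Run:
```python
from h import *
np.set_printoptions(precision=4,suppress=True)
H.update(orange=((3,14),160,110),red=((174,3),170,90))
for n in("w1","w2"):
    c=load(n)
    for k,z in(("orange",.114),("red",.106),("blue",.15),("yellow",.129)):
        for b in blobs(c,k,60)[:4]:print(n,k,b[0].round(1),b[1],[np.round(x,1) for x in b[2]],plane(c,b[0],z,c["s"])[0])
a=load("w1")["pixels"];b=load("w2")["pixels"]
cv2.imwrite("pics/w12.png",cv2.resize(np.vstack([a,b]),(480,600),interpolation=3)[:,:,::-1])
```

```text
w1 red [243.4 247.9] 68 [array([243.5, 247.5]), array([9., 7.]), np.float64(90.0)] [ 0.5843 -0.0225  0.106 ]
w2 blue [448.4 394.5] 173 [array([447.5, 393. ]), array([12., 19.]), np.float64(90.0)] [0.4463 0.3536 0.15  ]
```

View pics/w12.png

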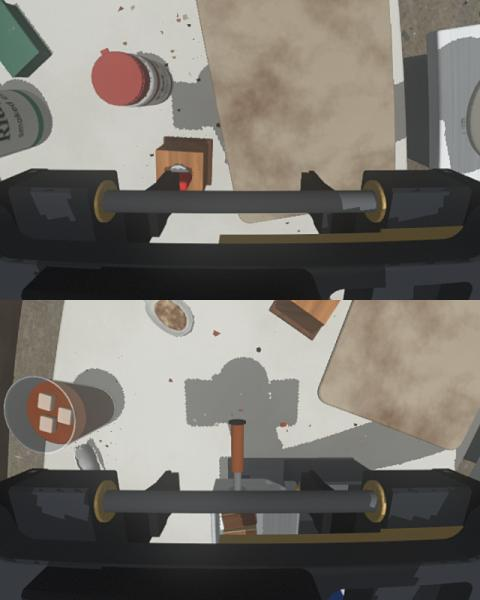

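In w1 (top half) the shaker is at about (160,105) and the pin partly hides behind the gripper. In w2 (bottom half) the orange bar stands upright in the image from about (316,167) to (317,229), so the yaw is right.

Run:
```python
from h import *
np.set_printoptions(precision=4,suppress=True)
c=load("w2");px=c["pixels"];h=cv2.cvtColor(px,cv2.COLOR_RGB2HSV).astype(int)
m=((h[...,0]<14)&(h[...,1]>130)).astype(np.uint8);m[:150]=0;m[240:]=0;m[:,:290]=0;m[:,350:]=0
p=np.argwhere(m)[:,::-1];print(len(p),p.min(0),p.max(0))
top=p[p[:,1]<p[:,1].min()+4].mean(0);bot=p[p[:,1]>p[:,1].max()-4].mean(0)
print(top,bot,h[200,316]);e=plane(c,[top,bot],.114,c["s"]);d=e[1]-e[0];print(e,e.mean(0),np.linalg.norm(d),np.degrees(np.arctan2(-d[0],d[1])))
ct=load("top0");b=ray(ct,(267.6,152));print("tri",tri([(b[0],b[1][0]),(lambda q:(q[0],q[1][0]))(ray(c,(top+bot)/2,c["s"]))]))
```

```text
929 [309 167] [323 229]
[316.1034 168.5517] [315.9216 227.2745] [ 10 148 146]
[[0.6459 0.174  0.114 ]
 [0.629  0.2295 0.114 ]] [0.6374 0.2018 0.114 ] 0.05792469622904733 16.901783499002953
tri (array([0.6369, 0.2019, 0.1083]), [np.float64(0.6906988221413112), np.float64(0.6906988221414045)])
```

```bash
python3 -m jog '1 1 7 -33 0; 1 0 0 -33 0; 1 0 0 -33 0; 1 0 0 -32 0; 1 0 0 0 0'
python3 -m jog '0 0 0 0 0; 0 0 0 0 0; 0 0 0 0 0; 0 0 0 0 0;0 0 0 0 0'; python3 cap.py w3
```

```text
time_s: 3.0
tcp_pos: [0.6349, 0.1982, 0.1019]
ee_rot: [[0.294, -0.956, -0.005], [-0.956, -0.294, -0.003], [0.001, 0.006, -1.0]]
wrist_force: [-0.1, -1.2, 0.3]
gripper_width: 1.003
gripper_force: 0.0
time_s: 3.62
tcp_pos: [0.637, 0.2006, 0.1041]
ee_rot: [[0.296, -0.955, 0.0], [-0.955, -0.296, 0.0], [-0.0, -0.0, -1.0]]
wrist_force: [0.6, -0.6, -0.7]
gripper_width: 0.518
gripper_force: 0.0
[0.637  0.2006 0.1041]
```

```bash
python3 -m jog '0 0 0 0 0; 0 0 0 0 0; 0 0 0 0 0; 0 0 0 0 0;0 0 0 0 0'
```

```text
time_s: 4.3
tcp_pos: [0.637, 0.2004, 0.1047]
ee_rot: [[0.296, -0.955, 0.0], [-0.955, -0.296, -0.0], [0.0, -0.0, -1.0]]
wrist_force: [-2.1, 0.4, 4.1]
gripper_width: 0.016
gripper_force: 2.1
```

```bash
python3 - <<'E'
from h import *
from station import r
c=r.capture("scene");t=r.capture("top");cv2.imwrite("pics/a1.png",np.hstack([cv2.resize(c["pixels"][120:320,160:360],(400,400)),cv2.resize(t["pixels"][100:300,140:340],(400,400))])[:,:,::-1])
E
python3 cap.py w4
```

```text
[0.6371 0.2005 0.1047]
```

View pics/a1.png

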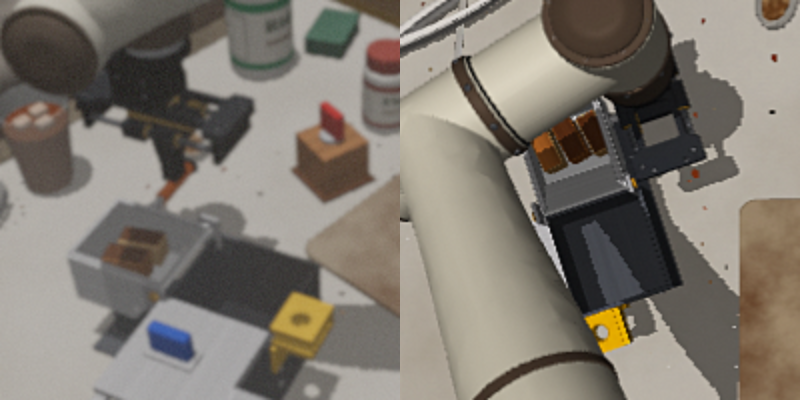

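The scene crop shows the closed fingers at crop (178,165), with orange visible on both sides. The fingers seem to have closed next to or above the bar. I'll check with the wrist view.

```bash
python3 - <<'E'
from h import *
np.set_printoptions(precision=4,suppress=True)
a=load("w3")["pixels"];b=load("w4")["pixels"]
cv2.imwrite("pics/w34.png",np.hstack([a[60:400,150:500],b[60:400,150:500]])[:,:,::-1])
E
python3 -m jog '0 0 0 0 0'
```

```text
time_s: 4.58
tcp_pos: [0.6371, 0.2005, 0.1047]
ee_rot: [[0.296, -0.955, 0.001], [-0.955, -0.296, 0.0], [0.0, -0.001, -1.0]]
wrist_force: [-0.7, -0.5, 6.0]
gripper_width: 0.006
gripper_force: 2.8
```

View pics/w34.png

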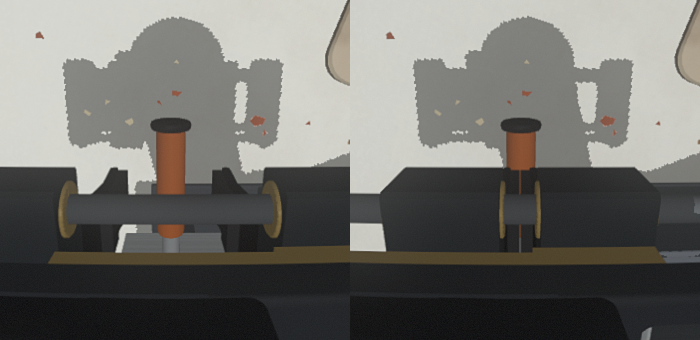

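Run:
```python
from h import *
np.set_printoptions(precision=4,suppress=True)
R={}
for n in("w2","w3","w4"):
    c=load(n);h=cv2.cvtColor(c["pixels"],cv2.COLOR_RGB2HSV).astype(int)
    m=((h[...,0]<14)&(h[...,1]>130)).astype(np.uint8);m[:150]=0;m[240:]=0;m[:,:295]=0;m[:,350:]=0
    k=cv2.connectedComponentsWithStats(m);i=1+np.argmax(k[2][1:,4]);p=np.argwhere(k[1]==i)[:,::-1]
    y0=p[:,1].min();rows={y:(p[p[:,1]==y,0].min(),p[p[:,1]==y,0].max()) for y in(y0+3,y0+15)}
    print(n,y0,rows,c["s"]["tcp_pos"]);x=np.mean(rows[y0+3]);o,d=ray(c,(x,y0),c["s"]);R[n]=(o,d[0])
print(tri([R["w2"],R["w3"]]),tri([R["w2"],R["w4"]]))
```

```text
w2 167 {np.int64(170): (np.int64(309), np.int64(323)), np.int64(182): (np.int64(309), np.int64(323))} [0.6355 0.1933 0.2341]
w3 192 {np.int64(195): (np.int64(307), np.int64(334)), np.int64(207): (np.int64(307), np.int64(334))} [0.637  0.2006 0.1041]
w4 192 {np.int64(195): (np.int64(307), np.int64(334)), np.int64(207): (np.int64(307), np.int64(334))} [0.6371 0.2005 0.1047]
(array([0.6461, 0.1735, 0.1083]), [np.float64(0.02775222282136498), np.float64(0.027752222821379548)]) (array([0.6462, 0.1736, 0.1082]), [np.float64(0.021753666490747826), np.float64(0.021753666490604413)])
```

Triangulation puts the bar at z of about 0.11 and unmoved. The fingers closed on top of it, so I'll reopen a little, go lower and regrip.

```bash
python3 -m jog '0.6 0 0 6 0; 0.6 0 0 0 0; 0.6 0 0 0 0; 0.6 0 0 0 0;0.6 0 0 0 0'; python3 -m jog '0.6 0 0 0 0; 0.6 0 0 -12 0; 0.6 0 0 -12 0; 0.6 0 0 0 0; 0.6 0 0 0 0';python3 -m jog '0 0 0 0 0; 0 0 0 0 0; 0 0 0 0 0; 0 0 0 0 0;0 0 0 0 0'; python3 cap.py w5
```

```text
time_s: 5.2
tcp_pos: [0.6369, 0.2005, 0.1097]
ee_rot: [[0.296, -0.955, -0.0], [-0.955, -0.296, -0.0], [0.0, 0.0, -1.0]]
wrist_force: [0.1, -0.2, -0.2]
gripper_width: 0.492
gripper_force: 0.0
time_s: 5.82
tcp_pos: [0.6371, 0.2005, 0.0858]
ee_rot: [[0.296, -0.955, -0.0], [-0.955, -0.296, -0.0], [0.0, 0.0, -1.0]]
wrist_force: [0.6, 0.7, -0.2]
gripper_width: 0.6
gripper_force: 0.0
time_s: 6.45
tcp_pos: [0.6366, 0.2004, 0.086]
ee_rot: [[0.296, -0.955, -0.001], [-0.955, -0.296, -0.0], [0.0, 0.001, -1.0]]
wrist_force: [-0.7, 0.9, 0.0]
gripper_width: 0.173
gripper_force: 30.0
[0.6366 0.2004 0.086 ]
```

```bash
python3 -m jog '0 0 0 0 0; 0 0 0 0 0'
python3 - <<'E'
from h import *
from station import r
print(r.sense()["gripper_width"],r.sense()["gripper_force"])
a=load("w5")["pixels"];c=r.capture("scene")
cv2.imwrite("pics/w5c.png",np.hstack([a[60:400,150:500],cv2.resize(c["pixels"][120:290,180:355],(350,340),interpolation=2)])[:,:,::-1])
E
```

```text
time_s: 6.75
tcp_pos: [0.6366, 0.2004, 0.086]
ee_rot: [[0.296, -0.955, -0.001], [-0.955, -0.296, -0.0], [0.0, 0.001, -1.0]]
wrist_force: [-2.6, -0.5, 1.5]
gripper_width: 0.166
gripper_force: 30.0
0.16602840113271566 29.999712109565735
```

View pics/w5c.png

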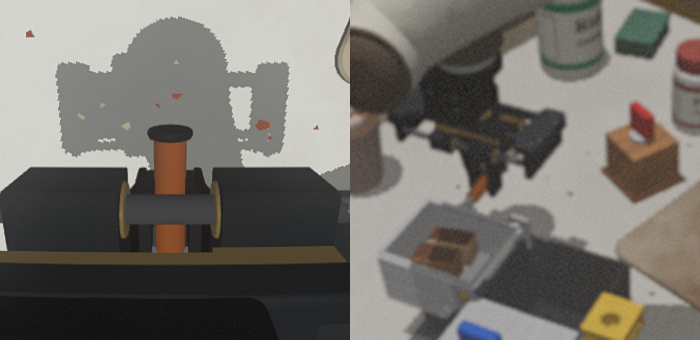

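The grip holds now: width 0.166, about 14.5 mm, at 30 N. I'll start the arc gently and check for slipping.

```bash
python3 -m jog '0 0 0 5 0; 0 0 0 5 0; 0 .5 0 4 0; 0 -.9 -.3 7 0; 0 -.9 -.3 6.9 0'; python3 cap.py w6
python3 - <<'E'
from h import *
for n in("w5","w6"):
    c=load(n);h=cv2.cvtColor(c["pixels"],cv2.COLOR_RGB2HSV).astype(int)
    m=((h[...,0]<14)&(h[...,1]>130)).astype(np.uint8);m[:150]=0;m[240:]=0;m[:,:295]=0;m[:,350:]=0
    k=cv2.connectedComponentsWithStats(m);i=1+np.argmax(k[2][1:,4]);p=np.argwhere(k[1]==i);print(n,p.min(0),p.max(0))
E
```

```text
time_s: 7.42
tcp_pos: [0.6357, 0.2001, 0.1143]
ee_rot: [[0.296, -0.955, 0.0], [-0.955, -0.296, 0.0], [-0.0, -0.0, -1.0]]
wrist_force: [1.7, 1.5, -7.2]
gripper_width: 0.174
gripper_force: 30.0
[0.6357 0.2001 0.1143]
w5 [201 304] [239 335]
w6 [200 305] [239 335]
```

```bash
python3 -m jog '0 -2.1 -.6 6.8 0; 0 -2.1 -.7 6.7 0; 0 -3.1 -.9 6.3 0; 0 -3.2 -1 6.2 0; 0 -4.1 -1.2 5.6 0'
python3 -m jog '0 -4.1 -1.3 5.5 0; 0 -5 -1.5 4.8 0; 0 -5 -1.6 4.7 0; 0 -5.7 -1.7 3.8 0; 0 -5.8 -1.8 3.7 0'
python3 -m jog '0 -6.2 -1.9 2.7 0; 0 -6.2 -1.9 2.6 0; 0 -6.6 -2 1.5 0; 0 -6.7 -2.1 1.5 0; 0 -6.7 -2 .3 0'
python3 -m jog '0 -6.8 -2.1 .2 0; 0 -6.6 -2 -.9 0; 0 -6.7 -2.1 -1 0; 0 0 0 0 0; 0 0 0 0 0'
python3 - <<'E'
from h import *
from station import r
a=r.capture("top")["pixels"];c=r.capture("scene")["pixels"]
cv2.imwrite("pics/t6.png",np.hstack([cv2.resize(a[100:300,140:340],(400,400)),cv2.resize(c[120:320,160:360],(400,400))])[:,:,::-1])
E
```

```text
time_s: 8.1
tcp_pos: [0.6234, 0.1963, 0.1478]
ee_rot: [[0.297, -0.955, 0.007], [-0.955, -0.296, 0.002], [-0.0, -0.007, -1.0]]
wrist_force: [7.1, 1.7, -4.7]
gripper_width: 0.176
gripper_force: 30.0
time_s: 8.72
tcp_pos: [0.6007, 0.1892, 0.1732]
ee_rot: [[0.297, -0.955, 0.015], [-0.955, -0.297, 0.005], [-0.0, -0.016, -1.0]]
wrist_force: [8.9, 2.0, 1.0]
gripper_width: 0.178
gripper_force: 30.0
time_s: 9.35
tcp_pos: [0.5717, 0.1803, 0.187]
ee_rot: [[0.299, -0.954, 0.025], [-0.954, -0.299, 0.007], [0.0, -0.026, -1.0]]
wrist_force: [7.7, 1.7, 14.6]
gripper_width: 0.164
gripper_force: 30.4
time_s: 9.98
tcp_pos: [0.5511, 0.1738, 0.1888]
ee_rot: [[0.3, -0.953, 0.026], [-0.954, -0.3, 0.007], [0.001, -0.027, -1.0]]
wrist_force: [0.2, 1.2, 29.0]
gripper_width: 0.15
gripper_force: 33.1
```

View pics/t6.png

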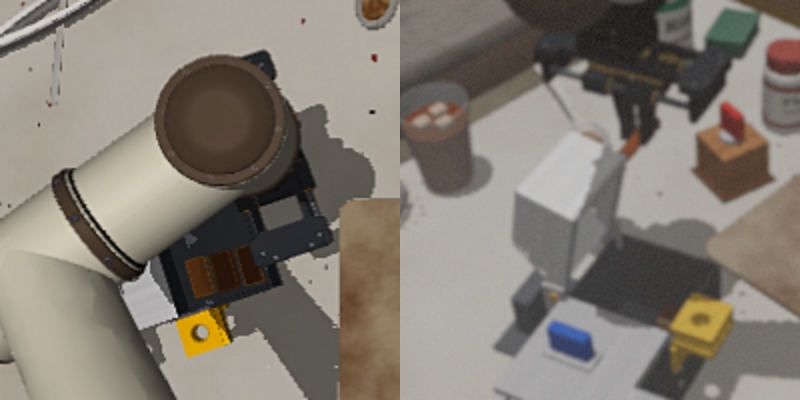

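All three chunks lie in the box (crop (200-260,270)) and the scoop stands over it. The 29 N upward force says the bar sits at the fingertips, so I'll loosen, let the tool settle deeper and regrip before swinging back.

```bash
python3 -m jog '0.4 4 1.2 0 0; 0.4 4 1.2 0 0; 0.4 0 0 0 0; 0.4 0 0 0 0'; python3 cap.py w7; python3 -m jog '0 0 0 0 0; 0 0 0 0 0; 0 0 0 0 0; 0 0 0 0 0'; python3 cap.py w8;  python3 - <<'E'
from h import *
for n in("w6","w7","w8"):
    c=load(n);h=cv2.cvtColor(c["pixels"],cv2.COLOR_RGB2HSV).astype(int)
    m=((h[...,0]<14)&(h[...,1]>130)).astype(np.uint8);m[:150]=0;m[240:]=0;m[:,:280]=0;m[:,365:]=0
    k=cv2.connectedComponentsWithStats(m);i=1+np.argmax(k[2][1:,4]);p=np.argwhere(k[1]==i);y=p[:,0].min();q=p[p[:,0]==y+5,1];print(n,y,q.min(),q.max())
E
```

```text
time_s: 10.58
tcp_pos: [0.5505, 0.1735, 0.1745]
ee_rot: [[0.296, -0.955, -0.001], [-0.955, -0.296, -0.001], [0.001, 0.002, -1.0]]
wrist_force: [0.4, 0.4, 0.6]
gripper_width: 0.391
gripper_force: 0.3
[0.5505 0.1735 0.1745]
time_s: 11.12
tcp_pos: [0.5508, 0.1737, 0.1747]
ee_rot: [[0.296, -0.955, -0.001], [-0.955, -0.296, -0.0], [0.0, 0.001, -1.0]]
wrist_force: [1.0, -1.2, -0.4]
gripper_width: 0.173
gripper_force: 30.0
[0.5508 0.1737 0.1747]
w6 200 305 335
w7 203 286 316
w8 202 305 335
```

```bash
python3 -m jog '0.3 0 0 0 0; 0.3 0 0 0 0; 0.3 5 1.5 2 0; 0.3 6.7 2 -.2 0; 0.3 6.8 2.1 -.3 0'
python3 -m jog '0.3 6.6 2 -1.5 0; 0.3 6.7 2.1 -1.5 0; 0.3 6.2 1.9 -2.6 0; 0.3 6.2 1.9 -2.7 0; 0.3 5.7 1.7 -3.7 0'
python3 -m jog '0.3 5.8 1.8 -3.8 0; 0.3 5 1.5 -4.7 0; 0.3 5 1.6 -4.8 0; 0.3 0 0 0 0; 0.3 0 0 0 0'; python3 cap.py w9
python3 -m jog '0 0 0 0 0; 0 0 0 0 0; 0 0 0 0 0; 0 0 0 0 0'; python3 cap.py w10;  python3 - <<'E'
from h import *
for n in("w9","w10"):
    c=load(n);h=cv2.cvtColor(c["pixels"],cv2.COLOR_RGB2HSV).astype(int)
    m=((h[...,0]<14)&(h[...,1]>130)).astype(np.uint8);m[:150]=0;m[240:]=0;m[:,:270]=0;m[:,375:]=0
    k=cv2.connectedComponentsWithStats(m);i=1+np.argmax(k[2][1:,4]);p=np.argwhere(k[1]==i);y=p[:,0].min();q=p[p[:,0]==y+5,1];print(n,y,q.min(),q.max())
E
```

```text
time_s: 11.8
tcp_pos: [0.5702, 0.1799, 0.1763]
ee_rot: [[0.296, -0.955, 0.0], [-0.955, -0.296, 0.0], [-0.0, -0.0, -1.0]]
wrist_force: [1.1, 0.1, -1.1]
gripper_width: 0.3
gripper_force: 0.4
time_s: 12.42
tcp_pos: [0.6014, 0.1893, 0.1641]
ee_rot: [[0.296, -0.955, 0.0], [-0.955, -0.296, 0.0], [-0.0, -0.0, -1.0]]
wrist_force: [1.9, -0.1, -1.4]
gripper_width: 0.302
gripper_force: 0.8
time_s: 13.05
tcp_pos: [0.6169, 0.1941, 0.1511]
ee_rot: [[0.296, -0.955, 0.0], [-0.955, -0.296, 0.0], [-0.0, -0.0, -1.0]]
wrist_force: [2.5, 0.7, -2.0]
gripper_width: 0.296
gripper_force: 1.4
[0.6169 0.1941 0.1511]
time_s: 13.6
tcp_pos: [0.62, 0.1951, 0.1537]
ee_rot: [[0.297, -0.955, 0.009], [-0.955, -0.297, 0.003], [-0.0, -0.009, -1.0]]
wrist_force: [7.5, 1.0, -0.0]
gripper_width: 0.175
gripper_force: 30.0
[0.62   0.1951 0.1537]
w9 198 296 324
w10 198 306 334
```

```bash
python3 -m jog '0 4.1 1.2 -5.5 0; 0 4.1 1.3 -5.6 0; 0 3.1 .9 -6.2 0; 0 3.2 1 -6.3 0; 0 2.1 .6 -6.7 0'
python3 -m jog '0 2.1 .7 -6.8 0; 0 .9 .3 -6.9 0; 0 .9 .3 -7 0; 0 -.2 0 -7 0; 0 -.3 -.1 -7.1 0'
python3 -m jog '0 0 0 -1 0; 0 0 0 0 0;0.6 0 0 0 0;0.6 0 0 0 0;0.6 0 0 0 0'; python3 cap.py w11;python3 - <<'E'
from h import *
for n in("w5","w11"):
    c=load(n);h=cv2.cvtColor(c["pixels"],cv2.COLOR_RGB2HSV).astype(int)
    m=((h[...,0]<14)&(h[...,1]>130)).astype(np.uint8);m[:150]=0;m[240:]=0;m[:,:270]=0;m[:,375:]=0
    k=cv2.connectedComponentsWithStats(m);i=1+np.argmax(k[2][1:,4]);p=np.argwhere(k[1]==i);y=p[:,0].min();q=p[p[:,0]==y+5,1];print(n,y,q.min(),q.max())
E
```

```text
time_s: 14.28
tcp_pos: [0.6345, 0.1995, 0.1215]
ee_rot: [[0.296, -0.955, 0.003], [-0.955, -0.296, 0.001], [-0.0, -0.003, -1.0]]
wrist_force: [3.8, 0.8, 2.3]
gripper_width: 0.169
gripper_force: 30.0
time_s: 14.9
tcp_pos: [0.6367, 0.2001, 0.0863]
ee_rot: [[0.296, -0.955, 0.0], [-0.955, -0.296, -0.001], [0.001, 0.0, -1.0]]
wrist_force: [-5.6, 1.6, 27.2]
gripper_width: 0.174
gripper_force: 30.0
time_s: 15.52
tcp_pos: [0.6353, 0.1996, 0.0837]
ee_rot: [[0.296, -0.955, -0.003], [-0.955, -0.296, -0.001], [0.0, 0.004, -1.0]]
wrist_force: [0.4, 0.1, -0.2]
gripper_width: 0.428
gripper_force: 0.0
[0.6353 0.1996 0.0837]
w5 201 305 335
w11 203 302 332
```

```bash
python3 -m jog '0.6 0 0 40 0; 0.6 0 0 50 0; 0.6 -13 22 20 -10; 0.6 -13 22 10 -10; 0.6 -13 22 0 -10'
python3 -m jog '0.6 -13 22 0 -10; 0.6 -13 22 0 -10;0.6 -13 22 0 -10;0.6 -13 22 0 -10;0.6 -13 22 0 -10'
python3 -m jog '0.6 -13 22 0 -10; 0.6 0 0 0 0;0.6 0 0 0 0'
python3 cap.py w12
python3 - <<'E'
from h import *
np.set_printoptions(precision=4,suppress=True)
c=load("w12")
for k,z in(("blue",.15),("yellow",.129)):
    for b in blobs(c,k,60)[:4]:print(k,b[0].round(1),b[1],[np.round(x,1) for x in b[2]],plane(c,b[0],z,c["s"])[0])
from station import r
t=r.capture("top");np.save("pics/top1.npy",t,allow_pickle=True)
for b in blobs(t,"yellow",60)[:2]+blobs(t,"blue",60):print(b[0],b[1])
a=c["pixels"];cv2.imwrite("pics/w12c.png",np.hstack([cv2.resize(a,(480,300)),cv2.resize(t["pixels"][130:320,130:320],(300,300))])[:,:,::-1])
E
```

```text
time_s: 16.2
tcp_pos: [0.5973, 0.2668, 0.2058]
ee_rot: [[-0.227, -0.974, 0.001], [-0.974, 0.227, 0.001], [-0.001, -0.001, -1.0]]
wrist_force: [0.2, 0.7, -0.1]
gripper_width: 0.599
gripper_force: 0.0
time_s: 16.82
tcp_pos: [0.5318, 0.3766, 0.2044]
ee_rot: [[-0.892, -0.452, -0.001], [-0.452, 0.892, -0.001], [0.002, -0.0, -1.0]]
wrist_force: [-0.4, 0.7, 0.3]
gripper_width: 0.6
gripper_force: 0.0
time_s: 17.2
tcp_pos: [0.5195, 0.3978, 0.2046]
ee_rot: [[-0.955, -0.297, -0.001], [-0.297, 0.955, -0.001], [0.001, -0.001, -1.0]]
wrist_force: [0.5, -0.0, -0.1]
gripper_width: 0.593
gripper_force: 0.0
[0.5195 0.3978 0.2046]
blue [321.9  78.5] 474 [array([322.5,  81.5]), array([33., 17.]), np.float64(90.0)] [0.4318 0.3705 0.15  ]
[240.8624 265.823 ] 356
[529.8865 220.2199] 141
[188.9748 238.2689] 119
```

View pics/w12c.png

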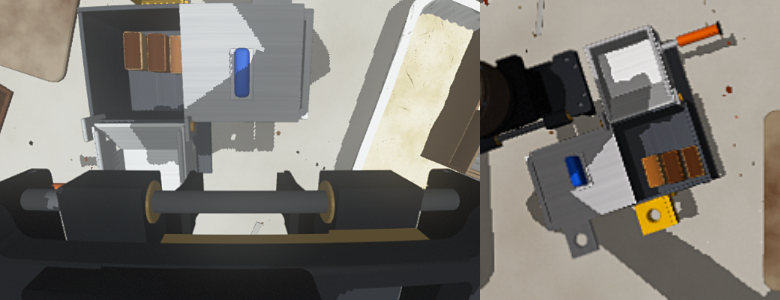

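The wrist picture shows three chunks in the box, the scoop level, and the blue tab at about full-pixel (322,97) aligned with the jaws.

Run:
```python
from h import *
np.set_printoptions(precision=4,suppress=True)
c=load("w12");t=load("top1");H["blue"]=((100,130),110,20)
b=[x for x in blobs(c,"blue",60) if 290<x[0][0]<350][0];bt=[x for x in blobs(t,"blue",30) if abs(x[0][0]-189)<10][0]
print(b[0],b[2],bt[0]);q=lambda a:(a[0],a[1][0])
x,e=tri([q(ray(c,b[2][0],c["s"])),q(ray(t,bt[2][0]))]);print("tri",x,e)
p=plane(c,b[2][0],.156,c["s"])[0];print("plane",p,plane(t,bt[2][0],.156))
d=(p-c["s"]["tcp_pos"])[:2];print("to tab",d*1e3)
```

```text
[322.0276  96.1044] ((322.0, 96.0), (64.0, 18.0), 90.0) [190.4586 237.9613]
tri [0.4419 0.374  0.1401] [np.float64(0.3370282903703451), np.float64(0.33702829037032)]
plane [0.4431 0.3741 0.156 ] [[0.4417 0.3692 0.156 ]]
to tab [-76.4014 -23.6792]
```

```bash
python3 -m jog '0.6 -38 -12 0 0; 0.6 -39 -12 0 0; 0.6 0 0 -35 0; 0.6 0 0 -35 0; 0.6 0 0 -25 0'
python3 -m jog '0 0 0 0 0; 0 0 0 0 0; 0 0 0 0 0; 0 0 0 0 0;0 0 0 0 0'; python3 -m jog '0 0 0 0 0'
```

```text
time_s: 17.92
tcp_pos: [0.4426, 0.373, 0.1087]
ee_rot: [[-0.955, -0.296, -0.001], [-0.296, 0.955, -0.001], [0.001, -0.001, -1.0]]
wrist_force: [-0.6, 1.0, -0.0]
gripper_width: 0.603
gripper_force: 0.0
time_s: 18.55
tcp_pos: [0.4429, 0.3746, 0.1107]
ee_rot: [[-0.955, -0.296, 0.001], [-0.296, 0.955, 0.001], [-0.001, 0.001, -1.0]]
wrist_force: [-0.4, -0.5, 1.1]
gripper_width: 0.154
gripper_force: 30.0
time_s: 18.68
tcp_pos: [0.4429, 0.3746, 0.1107]
ee_rot: [[-0.955, -0.296, 0.001], [-0.296, 0.955, 0.001], [-0.001, 0.001, -1.0]]
wrist_force: [-0.6, 0.4, 3.4]
gripper_width: 0.16
gripper_force: 30.0
```

Gripped: width 0.16, or 14 mm. Next I slide it shut.

```bash
python3 -m jog '0 4.4 -14.2 0 0; 0 4.4 -14.2 0 0; 0 4.4 -14.2 0 0; 0 4.4 -14.2 0 0; 0 4.4 -14.2 0 0'; python3 -m jog '0 4.4 -14.2 0 0; 0 3 -9.6 0 0; 0 2 -6.4 0 0; 0 0 0 0 0;0 0 0 0 0';python3 -m jog '0 2 -6 0 0; 0 1 -3 0 0;0 1 -3 0 0;0 0 0 0 0'
```

```text
time_s: 19.3
tcp_pos: [0.4654, 0.3023, 0.1107]
ee_rot: [[-0.955, -0.296, 0.001], [-0.296, 0.955, 0.001], [-0.001, 0.0, -1.0]]
wrist_force: [-1.1, 1.6, 6.0]
gripper_width: 0.158
gripper_force: 30.0
time_s: 19.92
tcp_pos: [0.4749, 0.2717, 0.1107]
ee_rot: [[-0.955, -0.296, 0.001], [-0.296, 0.955, -0.0], [-0.001, -0.001, -1.0]]
wrist_force: [0.2, -0.8, 5.3]
gripper_width: 0.16
gripper_force: 30.0
time_s: 20.42
tcp_pos: [0.4762, 0.2681, 0.1106]
ee_rot: [[-0.955, -0.296, 0.0], [-0.296, 0.955, 0.013], [-0.004, 0.013, -1.0]]
wrist_force: [-17.7, 22.8, 6.3]
gripper_width: 0.156
gripper_force: 30.1
```

```bash
python3 -m jog '0 0 -3 0 0; 0 0 -2 0 0;0 0 0 0 0';python3 -m jog '0 0 4 0 0;0 -2 4 0 0;0.6 0 0 0 0;0.6 0 0 0 0;0.6 0 0 0 0';python3 -m jog '0.6 0 0 0 0;0.6 0 0 30 0;0.6 0 0 50 0;0.6 0 0 20 0'
```

```text
time_s: 20.8
tcp_pos: [0.4764, 0.2682, 0.1106]
ee_rot: [[-0.955, -0.297, 0.003], [-0.297, 0.955, 0.022], [-0.01, 0.02, -1.0]]
wrist_force: [-22.9, 36.6, 3.0]
gripper_width: 0.159
gripper_force: 30.1
time_s: 21.42
tcp_pos: [0.4757, 0.2626, 0.1092]
ee_rot: [[-0.956, -0.295, -0.002], [-0.295, 0.956, -0.002], [0.002, -0.001, -1.0]]
wrist_force: [-0.2, -0.1, -0.6]
gripper_width: 0.416
gripper_force: 0.0
time_s: 21.92
tcp_pos: [0.4773, 0.2643, 0.2129]
ee_rot: [[-0.955, -0.296, 0.004], [-0.296, 0.955, 0.003], [-0.004, 0.001, -1.0]]
wrist_force: [1.1, 0.9, -0.3]
gripper_width: 0.596
gripper_force: 0.0
```

Pushing harder did not move the lid, so it is on its stop. Now the pin.

```bash
python3 -m jog '0.6 28 -43 4 -4; 0.6 28 -43 4 -4;0.6 28 -43 4 -4;0.6 28 -43 4 -4;0.6 28 -43 4 -4'; python3 -m jog '0.6 28 -43 4 -4; 0.6 28 -43 4 -4;0.6 0 0 0 0;0.6 0 0 0 0'; python3 cap.py w13;python3 - <<'E'
from h import *
from station import r
np.set_printoptions(precision=4,suppress=True)
t=r.capture("top");np.save("pics/top2.npy",t,allow_pickle=True)
H["blue"]=((100,130),110,20)
print([ (b[0],plane(t,b[0],.150)) for b in blobs(t,"blue",30)][:2])
c=load("w13")
for k,z in(("red",.112),("orange",.066)):
    for b in blobs(c,k,60)[:4]:
        q=plane(c,cv2.boxPoints(b[2]),z,c["s"]);print(k,b[0].round(1),b[1],[np.round(x,1) for x in b[2]],q.mean(0))
a=c["pixels"];cv2.imwrite("pics/w13c.png",np.hstack([cv2.resize(a,(480,300)),cv2.resize(t["pixels"][130:320,130:320],(300,300))])[:,:,::-1])
E
```

```text
time_s: 22.55
tcp_pos: [0.6166, 0.047, 0.2298]
ee_rot: [[-0.999, 0.051, -0.001], [0.051, 0.999, -0.0], [0.001, -0.0, -1.0]]
wrist_force: [1.1, -0.2, -0.0]
gripper_width: 0.599
gripper_force: 0.0
time_s: 23.05
tcp_pos: [0.6715, -0.0373, 0.2372]
ee_rot: [[-0.982, 0.188, -0.002], [0.188, 0.982, 0.0], [0.002, -0.0, -1.0]]
wrist_force: [-0.3, -0.3, -0.5]
gripper_width: 0.597
gripper_force: 0.0
[ 0.6715 -0.0373  0.2372]
[(array([237.7619, 221.6054]), array([[0.4745, 0.2654, 0.15  ]]))]
```

View pics/w13c.png

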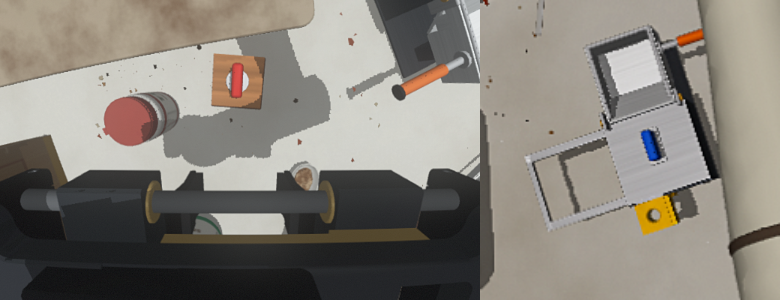

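The wrist picture shows the pin handle at full-pixel (316,107), lined up with the jaws, and the shaker at (187,160). The top crop shows the lid shut with the lug in the clevis and the hole at crop (654,214).

```bash
cat > red.py <<'E'
from h import *
def redpin(c,win,smin=120):
    x0,x1,y0,y1=win;h=cv2.cvtColor(c["pixels"],cv2.COLOR_RGB2HSV).astype(int)[y0:y1,x0:x1]
    m=(((h[...,0]<4)|(h[...,0]>172))&(h[...,1]>smin)&(h[...,2]>80)).astype(np.uint8)
    k=cv2.connectedComponentsWithStats(m);i=1+np.argmax(k[2][1:,4]);p=(np.argwhere(k[1]==i)[:,::-1]+[x0,y0]).astype(np.float32)
    return p.mean(0),len(p),cv2.minAreaRect(p),p
E
python3 - <<'E'
from red import *
np.set_printoptions(precision=4,suppress=True)
c=load("w13");ct=load("top0");cs=load("scene0")
m,n,r,p=redpin(c,(280,360,70,150));print(m,n,r, cv2.cvtColor(c["pixels"],cv2.COLOR_RGB2HSV)[107,316])
b=cv2.boxPoints(r);w=plane(c,b,.112,c["s"]);print(w,w.mean(0));e=[w[1]-w[0],w[2]-w[1]];print([ (np.linalg.norm(x),np.degrees(np.arctan2(x[1],x[0]))) for x in e])
mt=redpin(ct,(350,380,150,185));ms=redpin(cs,(305,345,160,195));print(mt[:3],ms[:2])
q=lambda a:(a[0],a[1][0])
print(tri([q(ray(c,m,c["s"])),q(ray(ct,mt[0])),q(ray(cs,ms[0]))]),tri([q(ray(c,m,c["s"])),q(ray(ct,mt[0]))]))
# stand top face: brown
h=cv2.cvtColor(c["pixels"],cv2.COLOR_RGB2HSV).astype(int)
mm=((h[...,0]>=4)&(h[...,0]<=16)&(h[...,1]>100)&(h[...,2]>100)).astype(np.uint8);mm[:60]=0;mm[155:]=0;mm[:,:270]=0;mm[:,365:]=0
P=np.argwhere(mm)[:,::-1].astype(np.float32);R=cv2.minAreaRect(P);w=plane(c,cv2.boxPoints(R),.066,c["s"]);print(len(P),R,w.mean(0),np.linalg.norm(w[1]-w[0]),np.linalg.norm(w[2]-w[1]))
E
```

```text
[315.6656 106.8592] 625 ((315.6376037597656, 106.59805297851562), (14.243046760559082, 45.13421630859375), 1.7899105548858643) [  1 167 217]
[[ 0.6158 -0.0384  0.112 ]
 [ 0.5769 -0.0294  0.112 ]
 [ 0.5797 -0.017   0.112 ]
 [ 0.6186 -0.0256  0.112 ]] [ 0.5978 -0.0276  0.112 ]
[(np.float64(0.039876711584509714), np.float64(166.95103595234227)), (np.float64(0.012762840386008485), np.float64(77.46723469332427))]
(array([365.701 , 166.9072], dtype=float32), 97, ((365.73077392578125, 166.84616088867188), (5.687368392944336, 16.669872283935547), 11.309932708740234)) (array([325.567, 179.   ], dtype=float32), 97)
(array([ 0.5974, -0.0281,  0.095 ]), [np.float64(0.42663018469390707), np.float64(0.6079060167491899), np.float64(0.25190742853295783)]) (array([ 0.5971, -0.028 ,  0.0981]), [np.float64(0.4008561553283934), np.float64(0.4008561553283789)])
3512 ((316.32843017578125, 107.9881591796875), (67.32283782958984, 68.87088775634766), 3.9451863765716553) [ 0.5984 -0.0275  0.066 ] 0.07018601478488008 0.06903603476170456
```

```bash
python3 -m jog '0.6 -37 5 0 -2; 0.6 -37 5 -30 0; 0.6 0 0 -45 0; 0.6 0 0 -40 0; 0.6 0 0 0 0'; python3 -m jog '0.6 0 0 -30 0; 0.6 0 0 -18 0; 0.6 0 0 -10 0; 0.6 0 0 0 0;0.6 0 0 0 0'
```

```text
time_s: 23.78
tcp_pos: [0.5953, -0.0263, 0.1205]
ee_rot: [[-0.976, 0.22, -0.007], [0.22, 0.976, -0.001], [0.007, -0.002, -1.0]]
wrist_force: [0.1, -0.5, 1.0]
gripper_width: 0.598
gripper_force: 0.0
time_s: 24.4
tcp_pos: [0.5991, -0.0267, 0.0664]
ee_rot: [[-0.975, 0.221, 0.002], [0.221, 0.975, 0.0], [-0.002, 0.001, -1.0]]
wrist_force: [-0.1, 0.8, -0.7]
gripper_width: 0.598
gripper_force: 0.0
```

```bash
python3 -m jog '0 0 0 0 0; 0 0 0 0 0; 0 0 0 0 0; 0 0 0 0 0;0 0 0 0 0'; python3 -m jog '0 0 0 0 0'
```

```text
time_s: 25.02
tcp_pos: [0.5981, -0.027, 0.0649]
ee_rot: [[-0.975, 0.221, -0.0], [0.221, 0.975, -0.0], [0.0, -0.0, -1.0]]
wrist_force: [-0.5, -0.4, 0.8]
gripper_width: 0.157
gripper_force: 30.0
time_s: 25.15
tcp_pos: [0.5981, -0.027, 0.0649]
ee_rot: [[-0.975, 0.221, -0.0], [0.221, 0.975, -0.0], [0.0, -0.0, -1.0]]
wrist_force: [1.2, -0.1, -0.1]
gripper_width: 0.158
gripper_force: 30.0
```

```bash
python3 -m jog '0 0 0 10 0; 0 0 0 25 0; 0 0 0 40 0; 0 0 0 50 0; 0 0 0 50 0'; python3 -m jog '0 -24 46 0 0;0 -24 46 0 0;0 -24 46 0 0;0 -24 46 0 0;0 -24 46 0 0'; python3 -m jog '0 -24 46 0 0;0 0 0 0 0;0 0 0 0 0;0 0 0 0 0'; python3 cap.py w14
cat > hole.py <<'E'
import sys
from h import *
np.set_printoptions(precision=4,suppress=True)
def hole(c,sv=(110,70)):
    h=cv2.cvtColor(c["pixels"],cv2.COLOR_RGB2HSV).astype(int)
    m=((h[...,0]>=18)&(h[...,0]<=34)&(h[...,1]>sv[0])&(h[...,2]>sv[1])).astype(np.uint8)
    cs,hi=cv2.findContours(m,cv2.RETR_CCOMP,cv2.CHAIN_APPROX_NONE)
    o=[]
    for q,k in zip(cs,hi[0]):
        if k[3]>=0 and cv2.contourArea(q)>15: o.append((cv2.fitEllipse(q) if len(q)>4 else None,cv2.contourArea(cs[k[3]])))
    return sorted(o,key=lambda t:-t[1]),[(cv2.minAreaRect(q),cv2.contourArea(q)) for q,k in zip(cs,hi[0]) if k[3]<0 and cv2.contourArea(q)>300]
if __name__=="__main__":
    c=load(sys.argv[1]);a,b=hole(c);print(b)
    for e,A in a:print(e,A,plane(c,e[0],.129,c.get("s")))
E
python3 hole.py w14; python3 hole.py top2
```

```text
time_s: 25.78
tcp_pos: [0.5977, -0.027, 0.242]
ee_rot: [[-0.975, 0.221, 0.0], [0.221, 0.975, 0.0], [-0.0, 0.0, -1.0]]
wrist_force: [0.7, 0.0, -1.3]
gripper_width: 0.159
gripper_force: 30.0
time_s: 26.4
tcp_pos: [0.477, 0.2043, 0.2406]
ee_rot: [[-0.975, 0.221, 0.001], [0.221, 0.975, 0.001], [-0.001, 0.001, -1.0]]
wrist_force: [-0.5, 0.2, -0.9]
gripper_width: 0.157
gripper_force: 30.0
time_s: 26.9
tcp_pos: [0.4544, 0.2481, 0.2401]
ee_rot: [[-0.975, 0.223, 0.0], [0.223, 0.975, -0.0], [-0.0, -0.0, -1.0]]
wrist_force: [-0.7, -0.3, 0.1]
gripper_width: 0.159
gripper_force: 30.0
[0.4544 0.2481 0.2401]
[(((290.0, 315.0), (16.0, 308.0), 90.0), 3280.5), (((318.43756103515625, 101.741943359375), (51.858642578125, 60.69316864013672), 59.47029495239258), 2918.5)]
((321.954345703125, 100.20716094970703), (21.813161849975586, 22.483936309814453), 16.767181396484375) 2918.5 [[0.3774 0.2671 0.129 ]]
[(((240.8000030517578, 265.9000244140625), (19.922348022460938, 23.08462905883789), 71.56504821777344), 422.5), (((524.076904296875, 227.38458251953125), (11.094003677368164, 42.711917877197266), 33.6900634765625), 381.0)]
((239.6160888671875, 265.977783203125), (7.7540106773376465, 9.112608909606934), 88.39498901367188) 422.5 [[0.3751 0.2666 0.129 ]]
```

```bash
python3 -m jog '0 -38 10 0 0;0 -39 9.5 0 0;0 0 0 -20 0;0 0 0 -20 0;0 0 0 -8 0'; python3 -m jog '0 0 0 0 0;0 0 0 0 0;0 0 0 0 0'; python3 -c "
from station import r;print(r.sense()['tcp_pos'])"
```

```text
time_s: 27.58
tcp_pos: [0.377, 0.2674, 0.1911]
ee_rot: [[-0.975, 0.223, -0.001], [0.223, 0.975, -0.001], [0.001, -0.002, -1.0]]
wrist_force: [0.1, 0.3, -1.3]
gripper_width: 0.158
gripper_force: 30.0
time_s: 27.95
tcp_pos: [0.3775, 0.2688, 0.1926]
ee_rot: [[-0.975, 0.222, 0.001], [0.222, 0.975, 0.001], [-0.001, 0.001, -1.0]]
wrist_force: [0.3, -0.1, -1.1]
gripper_width: 0.154
gripper_force: 30.0
[0.37747592 0.26881792 0.19262323]
```

```bash
python3 -m jog '0 0 -1 0 0;0 0 0 -6 0;0 0 0 -6 0;0 0 0 -6 0;0 0 0 0 0';python3 -m jog '0 0 0 -6 0;0 0 0 -6 0;0 0 0 0 0'
```

```text
time_s: 28.58
tcp_pos: [0.3768, 0.2672, 0.1732]
ee_rot: [[-0.975, 0.221, -0.001], [0.221, 0.975, -0.001], [0.001, -0.002, -1.0]]
wrist_force: [0.7, 0.2, -0.9]
gripper_width: 0.159
gripper_force: 30.0
time_s: 28.95
tcp_pos: [0.3768, 0.2672, 0.1613]
ee_rot: [[-0.975, 0.221, -0.001], [0.221, 0.975, -0.001], [0.001, -0.001, -1.0]]
wrist_force: [-1.4, 0.2, -0.7]
gripper_width: 0.158
gripper_force: 30.0
```

```bash
python3 -m jog '0 0 0 -7 0;0 0 0 -7 0;0 0 0 -6 0;0 0 0 -6 0;0 0 0 0 0';python3 -m jog '0 0 0 -4 0;0 0 0 -2 0;0 0 0 -2 0;0 0 0 0 0'
```

```text
time_s: 29.58
tcp_pos: [0.3768, 0.2672, 0.1354]
ee_rot: [[-0.975, 0.221, -0.001], [0.221, 0.975, -0.001], [0.001, -0.001, -1.0]]
wrist_force: [-0.5, -0.3, -0.6]
gripper_width: 0.15
gripper_force: 30.0
time_s: 30.08
tcp_pos: [0.3771, 0.2676, 0.1279]
ee_rot: [[-0.975, 0.221, 0.0], [0.221, 0.975, 0.0], [-0.0, 0.0, -1.0]]
wrist_force: [0.6, -0.2, -1.2]
gripper_width: 0.155
gripper_force: 30.0
```

```bash
python3 -m jog '0 0 0 -2 0;0 0 0 -2 0;0 0 0 0 0'; python3 -m jog '0.5 0 0 0 0;0.5 0 0 0 0;0.5 0 0 0 0;0.5 0 0 0 0;0.5 0 0 0 0'; python3 -m jog '0.5 0 0 15 0;0.5 0 0 35 0;0.5 0 0 50 0;0.5 39 -9 10 0;0.5 39 -9 0 0';python3 -m jog '0.5 0 0 0 0;0.5 0 0 0 0;0.5 0 0 0 0'; python3 cap.py w15
python3 - <<'E'
from red import *
from station import r
np.set_printoptions(precision=4,suppress=True)
c=load("w15");m,n,R,p=redpin(c,(270,370,50,170));print(n,R)
w=plane(c,cv2.boxPoints(R),.175,c["s"]);print(w.mean(0),np.linalg.norm(w[1]-w[0]),np.linalg.norm(w[2]-w[1]))
s=r.capture("scene");t=r.capture("top");np.save("pics/s3.npy",s,allow_pickle=True);np.save("pics/t3.npy",t,allow_pickle=True)
q=lambda a:(a[0],a[1][0]);L=[q(ray(c,m,c["s"]))]
try:
    ms=redpin(s,(290,335,230,300));print(ms[:2]);L.append(q(ray(s,ms[0])))
    mt=redpin(t,(220,260,240,290));print(mt[:2]);L.append(q(ray(t,mt[0])))
except Exception as e:print(e)
print(tri(L))
E
```

```text
time_s: 30.45
tcp_pos: [0.3773, 0.2676, 0.1278]
ee_rot: [[-0.976, 0.22, 0.002], [0.22, 0.976, 0.0], [-0.002, 0.001, -1.0]]
wrist_force: [-10.0, -3.2, 23.2]
gripper_width: 0.16
gripper_force: 30.0
time_s: 31.08
tcp_pos: [0.3771, 0.2675, 0.1237]
ee_rot: [[-0.975, 0.221, -0.0], [0.221, 0.975, -0.0], [0.0, -0.0, -1.0]]
wrist_force: [0.8, 0.3, 0.0]
gripper_width: 0.493
gripper_force: 0.0
time_s: 31.7
tcp_pos: [0.4564, 0.2501, 0.2358]
ee_rot: [[-0.975, 0.22, 0.003], [0.22, 0.975, 0.003], [-0.002, 0.003, -1.0]]
wrist_force: [-0.5, -0.1, -0.1]
gripper_width: 0.501
gripper_force: 0.0
time_s: 32.08
tcp_pos: [0.4543, 0.2496, 0.2339]
ee_rot: [[-0.975, 0.221, -0.0], [0.221, 0.975, -0.0], [0.0, -0.0, -1.0]]
wrist_force: [-0.7, 0.4, 0.6]
gripper_width: 0.501
gripper_force: 0.0
[0.4543 0.2496 0.2339]
1029 ((320.5, 97.0), (58.0, 17.0), 90.0)
[0.3773 0.267  0.175 ] 0.011802146561240083 0.0396550722801191
(array([310.2834, 268.6364], dtype=float32), 187)
(array([235.7113, 267.9794], dtype=float32), 97)
(array([0.3745, 0.2682, 0.16  ]), [np.float64(1.8968236955117115), np.float64(0.6293983870697465), np.float64(1.629840396510395)])
```

Run:
```python
from h import *
from station import r
t=load("t3");H["blue"]=((100,130),110,20);s=load("s3");H["orange"]=((3,14),140,70)
print([b[0] for b in blobs(t,"blue",30)],[b[0] for b in blobs(s,"blue",30)],[b[:2] for b in blobs(t,"orange",30) if 255<b[0][0]<285],[b[:2] for b in blobs(s,"orange",30) if 230<b[0][0]<265])
print(r.finish_job())
```

```text
[] [array([273.9109589 , 250.15068493])] [(array([267.49404762, 151.98809524]), 168)] [(array([248.40229885, 209.22988506]), 87), (array([237.87804878,  50.63414634]), 41)]
the job is handed in; nothing more can be done
None
```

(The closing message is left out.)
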